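# Shut and bolt the metal-stock chest

## Task

Bolt up the little plywood stock chest: push its half-open lid fully shut from above, then hold the red spring catch on the lid down with one fingertip and, keeping it held, push the bolt's upright knob fully home under the keeper on the front rim with the other fingertip. Let go so that the catch springs back up and locks the bolt. Only press and push with the fingertips: nothing is to be lifted, and the mug, vial and pot beside the chest stay where they are.

Things in the scene. Friction and masses are not known exactly. Their poses are not given: they have to be found in the camera images.
- chest: low birch-plywood box with a darker rim, 180 (x) x 210 (y) x 84 mm high, fixed to the table. Origin: centre of its underside; z up, -x is its front. The lid lies flush inside the 21 mm wide rim: both tops are 84 mm above the table when shut. A steel keeper staple, 13 (x) x 27 (y) mm, 19 mm high, stands on the front rim at chest x -80, y -10 mm.
- lid (a joint): hinge of the lid along the chest's y at chest x +68, z 86 mm; 0 = shut, grows as the front edge rises (starts half open at 0.22 to 0.42 rad). Lid 136 x 165 x 12 mm. Stiff friction hinge: stays where it is left; pushing it down at lid_spot takes a few N, and it meets a firm stop at 0.
- lid_spot (a point): point on the bare top of the lid, left of the bolt, a good place to push: at chest (-20, +45, 84) mm when shut, 88 mm from the hinge line; the lid is bare for 30 mm around it. Moves with the lid.
- bolt (a joint): travel of the flat bolt bar on the lid towards the front rim (chest -x): 0 = drawn back, 0.024 m = fully home against a firm stop, its tip then under the keeper. Starts at 0, locked by the catch's claw in a notch. Drags with about 2 N and stays where it is left. The claw falls into the second notch only in the last 2 mm.
- bolt_knob (a point): centre of the top of the bolt's upright dark round knob, 14 mm in diameter, from 18 to 41 mm above the lid; at chest (-17.5, -10, 125) mm with the lid shut and bolt back. Push it to chest -x from its hinge side (+x). Under it the bar is 16 mm wide, top 14 mm above the lid. Behind the knob (+x) 38 mm are free above that; then comes the claw, up to 28 mm above the lid when the catch is down.
- catch (a joint): angle of the spring rocker catch on the lid, pivot along the chest's x at chest y -28 mm, 15 mm above the lid; 0 = up (claw in a notch, bolt locked), grows as the red plate is pressed, firm stop at 0.34 rad. The bolt is free above 0.23. About 3 N at the plate to start, 7 N fully down; springs back when let go. While the bolt is between its ends the claw rides on it.
- catch_plate (a point): top centre of the red ribbed catch plate, 76 (chest x) x 31 mm (y), 45 mm right (chest -y) of the bolt's centre line: chest (-14.5, -55, 114) mm at rest with the lid shut, 30 mm above the lid; fully down 21 mm above it. Works pressed anywhere along it; a tip may slide along it. Two tips in line along chest y, centres 50 mm apart, 22 mm above the lid, reach plate and knob together.
- mug: orange mug, 81 mm wide, 101 mm high, standing left of the chest; origin under its centre. Leave it alone.
- vial: small clear vial with white lid, 27 mm wide, 32 mm high, standing left of the chest; origin under its centre. Leave it alone.
- pot: round white pot with blue band and grey lid, 69 mm wide, 41 mm high, standing left of the chest; origin under its centre. Leave it alone.

How it is judged:
By the outcome, as a careful person would: the job done as asked, in the order asked, and still so for the second after the job is handed in, with the robot touching nothing.
It also fails if it takes over 48 s, if anything falls off the work surface, if the arm or the gripper's body presses on something with over 40 N, if the wrist force passes 120 N, or if a joint passes its speed limit or range.

## Robot

A 6-joint arm with a two-finger parallel gripper is mounted at the origin on the work surface; the furniture and walls round the work are solid. World frame = base frame: x ahead of the robot, y to its left, z up, the work surface at z = 0. Lengths are in mm, angles in rad, forces in N, time in s.
With the tool pointing down it reaches from about 300 to 775 mm from the base axis. Payload 14.6 kg.
Tool frame: the origin (TCP) lies midway between the tips of the shut fingers; the grasp point (between the pads) lies 19 mm behind it; z points along the fingers, y is the line along which they close (so a half turn about z gives the same grasp; the last joint's range is limited). The gripper opens to 94 mm and grips with 3 to 60 N. Pads are 16 mm wide; open, the fingers measure 119 mm over their backs; the gripper's body (75 mm by 177 mm) begins 78 mm behind the grasp point.
Start: joints at [-1.223, 0.3, 1.521, -0, 1.321, -0.067], TCP at [221.646, -503.351, 205.446] pointing down, gripper open.
Joint ranges: [-3.03, 3.03], [-0.79, 2.21], [0.23, 2.52], [-1.04, 4.18], [0, 3.07], [-2.55, 2.55]. Speed limits (rad/s): [2.22, 2.22, 2.57, 3.14, 3.14, 3.14].

## Interface

Orientations are given as [roll, pitch, yaw] about the fixed x, y, z axes, in that order (R = Rz(yaw) Ry(pitch) Rx(roll)).
In Python, from cell import * gives the robot as it stands. The module is installed in compiled form; this text tells all that it offers.
- The arm moves only by the tool servo_tool, never from a script. Its argument "motion" is a list of rows, each an object of numbers: "wx", "wy", "wz": the turn, a rotation vector about the tool's x, y, z in units of 2 rad (1.0 is 2 rad); "dx", "dy", "dz": the shift along the tool's x, y, z in units of 10 cm (1.0 is 10 cm); "fingers": the closure, from -1 (fully open) to 1 (shut). In form: [{"wx": .., "wy": .., "wz": .., "dx": .., "dy": .., "dz": .., "fingers": ..}, ...]. A call has 1 to 10 rows; each row is the pose to reach, as a shift and turn from the pose commanded when the call began, along the tool's axes at that moment; what a row does not reach only later rows make up. A row lasts 1/10 s, in which the tool goes at most 50 mm and 8.59 degrees, less where a joint would pass 70% of its speed; a pose out of reach is approached as far as the arm can. A call with a number of a shift or a turn outside -1 to 1 is refused whole. A call with a gripper value outside its range is refused whole. The fingers move at their own pace and stop on an object; "newtons" is the grip in N (left out, the last holds). Time passes only in rows, so rows that repeat a pose let the fingers close. It gives the time, the measured TCP pose, the force, the opening and the grip force at its end, in the units of the state.
- read_state(): the state, without advancing time (a new reading comes with each control period).
- camera(name): name is "scene" or "top" or "wrist"; returns a dict with "image" (400x640x3 uint8, red, green, blue), "fx", "fy", "cx", "cy" (pixels), "R" (3x3) and "t" (3): a world point X has camera coordinates R X + t. Camera axes: x right, y down, z forward; pixel columns grow to the right and rows downward; lengths in mm; the calibration is good to about 2 mm. The wrist camera is an equidistant fisheye: a pixel r from the principal point sees the ray r / f radians off the axis. A picture is of the moment at which its call begins. There is no depth.
- sign_off(): hands the job in; it is judged then, once.
Trained networks look in a picture, given as the dict that the camera call returned (one of the last four; its "shot" number tells which), for a name from the list of things; names that differ only in an ending like _2 or _b are one class to them, and where a whole thing is asked for, a point or a joint stands for the part that bears it (a point fixed in the world has none). Each returns a list of dicts, best first, with "conf" (0 to 1); they miss things now and then, are a little off and sometimes report something else, mostly with a low value. They report only what shows in the picture. A call takes as long as a camera call.
- spot_in(query, picture): "location" ([column, row] in pixels, amid what is visible of it).
- trace(query, picture): "pixels" (400x640 bool, what is visible of it) and "location" ([column, row] in pixels, amid what is visible of it).
The state is a dict: "clock": time; "joints": joint angles; "qd": joint speeds; "effort": joint torques, N m; "eef_pos": TCP position; "eef_rot": TCP orientation; "wrist_force": force on the tool from outside, world axes, zero at the start; "moment": the same for the moment, N m; "finger_gap": finger opening in mm; "finger_force": force on a finger pad.
Only numpy, scipy, OpenCV 4.12 (cv2) and the standard library are available. Lean on these libraries where they do the work, as an engineer would, in place of code of your own. Each camera call takes 0.05 s, during which the arm holds its last target. There are 200 camera calls.

## Working session

There is one attempt and no reset: what is moved stays moved. The work goes in short steps, Python scripts to look and compute and a tool call to move; the robot and the scene stay as the last step left them, time stands still between calls to the robot, and variables do not carry over. Pictures are saved under pics/ and viewed, at most 10 in all, crops included, and the job is handed in when it is done.

Besides the shell and the picture viewer there is one more tool, called as a command line: name --argument value ..., lists and objects as JSON in quotes. servo_tool: Moves the arm, as the interface text tells. Its arguments: {"type":"object","properties":{"motion":{"type":"array","items":{"type":"object","properties":{"wx":{"type":"number"},"wy":{"type":"number"},"wz":{"type":"number"},"dx":{"type":"number"},"dy":{"type":"number"},"dz":{"type":"number"},"fingers":{"type":"number"}}}},"newtons":{"type":"number"}},"required":["motion"]}

```bash
mkdir -p pics; python3 - <<'E'
from cell import *
import cv2, pickle, numpy as np
s=read_state(); print({k:np.round(v,3).tolist() for k,v in s.items()})
P={}
for n in ["scene","top"]:
    c=camera(n); P[n]=c
    cv2.imwrite(f"pics/{n}1.png",c["image"][:,:,::-1])
    print(n,c["fx"],c["cx"],c["cy"],np.round(-c["R"].T@c["t"]),np.round(c["R"],3).tolist())
    for q in ["chest","lid","lid_spot","bolt_knob","catch_plate","mug","vial","pot"]:
        r=spot_in(q,c); print(q,[(np.round(d["location"]).tolist(),round(d["conf"],2)) for d in r[:2]])
pickle.dump(P,open("p1.pkl","wb"))
E
```

```text
{'clock': 0.0, 'joints': [-1.223, 0.3, 1.522, -0.0, 1.321, -0.067], 'qd': [0.002, 0.0, -0.001, -0.001, 0.0, 0.001], 'effort': [-0.0, -53.181, -35.274, 0.071, 0.024, -0.0], 'eef_pos': [221.562, -503.126, 204.913], 'eef_rot': [-3.14, -0.0, 0.415], 'wrist_force': [0.73, 1.122, 0.074], 'moment': [-0.01, -0.019, 0.017], 'finger_force': 0.0, 'finger_gap': 93.882}
scene 372.9184960171992 316.85140256501836 196.18439479414914 [104. 429. 747.] [[-0.784, -0.621, -0.004], [-0.465, 0.592, -0.658], [0.411, -0.514, -0.753]]
chest [([319.0, 203.0], 0.8)]
lid [([326.0, 186.0], 0.68)]
lid_spot [([323.0, 183.0], 0.75)]
bolt_knob [([326.0, 176.0], 0.59), ([325.0, 164.0], 0.28)]
catch_plate [([326.0, 162.0], 0.61)]
mug [([293.0, 271.0], 0.58)]
vial [([291.0, 241.0], 0.53)]
pot [([328.0, 260.0], 0.94)]
top 485.5171884684782 328.58120860820424 199.7860894448419 [340. -27. 954.] [[0.021, -1.0, 0.007], [-0.993, -0.021, -0.117], [0.117, -0.005, -0.993]]
chest [([340.0, 186.0], 0.95)]
lid [([342.0, 184.0], 0.75)]
lid_spot [([342.0, 186.0], 0.86)]
bolt_knob [([343.0, 181.0], 0.85)]
catch_plate [([364.0, 169.0], 0.7)]
mug [([219.0, 229.0], 0.71)]
vial []
pot [([282.0, 243.0], 0.85)]
```

```bash
python3 - <<'E'
import cv2
a=cv2.imread("pics/top1.png")[100:300,180:460]; cv2.imwrite("pics/top1c.png",cv2.resize(a,None,fx=2.8,fy=2.8,interpolation=2))
a=cv2.imread("pics/scene1.png")[100:300,200:460]; cv2.imwrite("pics/scene1c.png",cv2.resize(a,None,fx=3,fy=3,interpolation=2))
E
```

```text
(no output)
```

View pics/top1c.png

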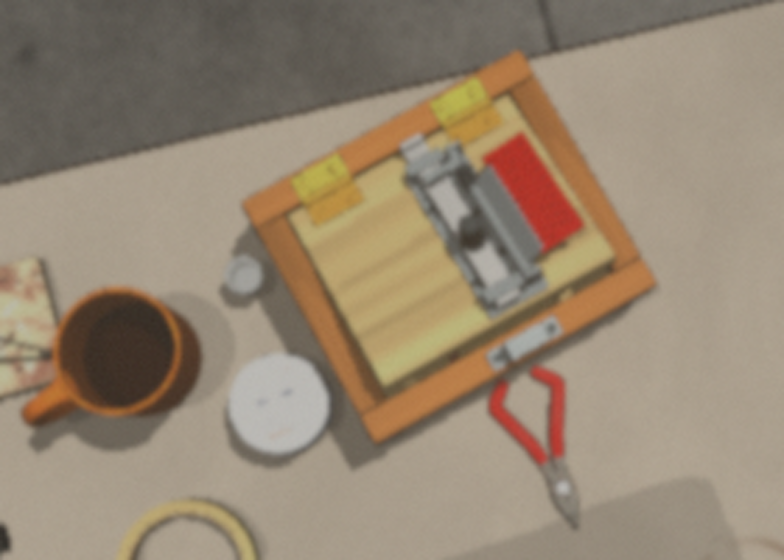

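View pics/scene1c.png

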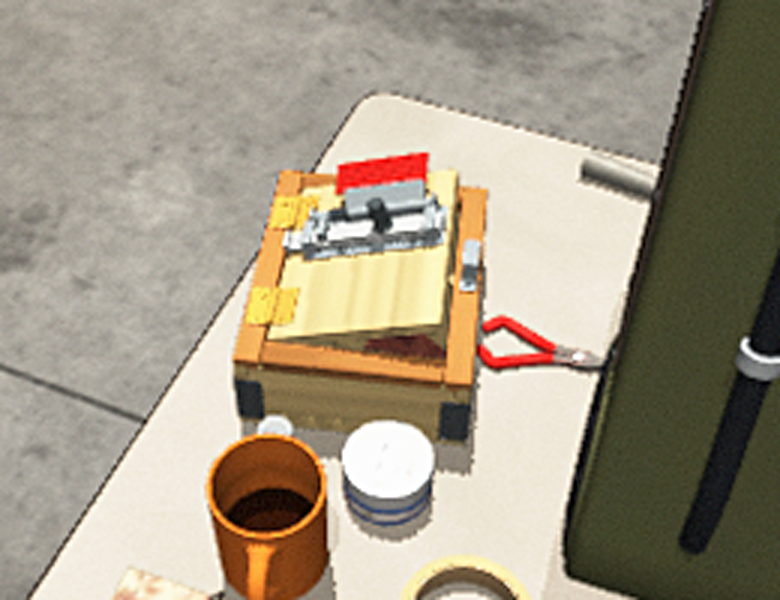

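The pictures show the chest with its lid ajar. The rim corners in the top crop are at (248,205), (520,52), (375,440) and (655,285), the knob is at (472,222), and the plate centre is at (533,193). Mug, vial and pot stand on the left, and pliers lie in front. I'll fit the pose from these.

```bash
cat > h.py <<'E'
import numpy as np
def proj(c,X):
    Y=np.asarray(X,float)@c["R"].T+c["t"]; return np.c_[c["fx"]*Y[:,0]/Y[:,2]+c["cx"],c["fy"]*Y[:,1]/Y[:,2]+c["cy"]]
def lidpt(p,a): # chest coords shut -> at angle a
    p=np.array(p,float); r=p-[68,0,86]
    return np.array([68+r[0]*np.cos(a)+r[2]*np.sin(a), p[1], 86-r[0]*np.sin(a)+r[2]*np.cos(a)])
def world(p,x,y,w):
    p=np.asarray(p,float); return np.array([x+np.cos(w)*p[0]-np.sin(w)*p[1], y+np.sin(w)*p[0]+np.cos(w)*p[1], p[2]])
E
python3 - <<'E'
import pickle,numpy as np
from scipy.optimize import least_squares
from h import *
P=pickle.load(open("p1.pkl","rb"))
T=lambda u:np.array(u)/2.8+[180,100]-0.3
S=lambda u:np.array(u)/3+[200,100]-0.3
rim=[(90,105,84),(90,-105,84),(-90,105,84),(-90,-105,84)]
rt=[(248,205),(520,52),(375,440),(655,285)]; rs=[(235,360),(283,172),(474,384),(488,188)]
lid=[(-17.5,-10,125),(-14.5,-55,114),(-68,82.5,84),(-68,-82.5,84)]
lt=[(472,222),(533,193),(383,386),(612,262)]; ls=[(376,205),(383,173),(445,335),(458,172)]
def res(v,full=False):
    x,y,w,a=v[:4]
    W=[world(p,x,y,w) for p in rim]+[world(lidpt(p,a),x,y,w) for p in lid]
    # camera offset nuisance
    r=np.r_[proj(P["top"],W)-np.array([T(u) for u in rt+lt])+v[4:6], proj(P["scene"],W)-np.array([S(u) for u in rs+ls])+v[6:8]]
    return r if full else np.r_[r.ravel(),v[4:]/0.7]
f=least_squares(res,[340,-50,0.5,0.3,0,0,0,0],loss="soft_l1")
print(np.round(f.x,3)); print(np.round(res(f.x,True),1).tolist())
x,y,w,a=f.x[:4]
for n,p in [("spot",lidpt((-20,45,84),a)),("spot0",(-20,45,84)),("knob0",(-17.5,-10,125)),("plate0",(-14.5,-55,114)),("knob",lidpt((-17.5,-10,125),a))]: print(n,world(p,x,y,w).round(1))
c=P["top"]
for n,u,z in [("mug",(120,345),101),("vial",(245,275),32),("pot",(280,403),41)]:
    q=T(u); d=c["R"].T@np.array([(q[0]-c["cx"])/c["fx"],(q[1]-c["cy"])/c["fy"],1]); o=-c["R"].T@c["t"]; X=o+d*(z-o[2])/d[2]
    e=X-[x,y,0]; print(n,X.round(),"chest",round(np.cos(w)*e[0]+np.sin(w)*e[1]),round(-np.sin(w)*e[0]+np.cos(w)*e[1]))
E
```

```text
[ 4.67583e+02 -5.10460e+01  5.33000e-01  1.28380e+01  1.68000e-01
  2.02000e-01 -3.36000e-01  1.88000e-01]
[[-3.2, -1.3], [-0.1, -1.6], [-0.3, 1.8], [1.3, -0.2], [-1.0, 1.2], [-0.3, -0.1], [0.3, 1.1], [1.6, -1.3], [-0.7, -0.1], [-0.2, -0.8], [0.0, 0.6], [0.6, 0.3], [0.5, -0.2], [0.4, 0.8], [-0.5, -2.7], [0.7, 0.1]]
spot [429.8 -21.1 107.7]
spot0 [427.5 -22.4  84. ]
knob0 [457.6 -68.5 125. ]
plate0 [ 483.  -105.8  114. ]
knob [469.3 -61.6 146.5]
mug [395. 154. 101.] chest 42 213
vial [450.  86.  32.] chest 54 127
pot [363.  58.  41.] chest -35 147
```

servo_tool --motion '[{"dx": 0.4, "dy": -0.37, "wz": -0.03, "fingers": 1}, {"dx": 0.8, "dy": -0.74, "wz": -0.059, "fingers": 1}, {"dx": 1, "dy": -0.93, "wz": -0.059, "fingers": 1}, {"dx": 1, "dy": -0.93, "wz": -0.059, "fingers": 1}]' --newtons 20

```text
schema error: expected keys wx, wy, wz, dx, dy, dz, fingers
```

servo_tool --motion '[{"dx": 0.4, "dy": -0.3, "fingers": 1}, {"dx": 0.8, "dy": -0.6, "fingers": 1}, {"dx": 1, "dy": -0.74, "fingers": 1}]'

```text
schema error: expected keys wx, wy, wz, dx, dy, dz, fingers
```

servo_tool --motion '[{"dx": 0.4, "dy": -0.3, "fingers": 1}, {"dx": 0.8, "dy": -0.6, "fingers": 1}, {"dx": 1, "dy": -0.74, "fingers": 1}]'

```text
schema error: expected keys wx, wy, wz, dx, dy, dz, fingers
```

servo_tool --motion '[{"dx": 0.4, "dy": -0.3, "fingers": 1}, {"dx": 0.8, "dy": -0.6, "fingers": 1}, {"dx": 1, "dy": -0.74, "fingers": 1}, {"dx": 1, "dy": -0.74, "fingers": 1}]'

```text
schema error: expected keys wx, wy, wz, dx, dy, dz, fingers
```

All seven keys are needed in every row.

servo_tool --motion '[{"wx": 0, "wy": 0, "wz": -0.03, "dx": 0.4, "dy": -0.37, "dz": 0, "fingers": 1}, {"wx": 0, "wy": 0, "wz": -0.059, "dx": 0.8, "dy": -0.74, "dz": 0, "fingers": 1}, {"wx": 0, "wy": 0, "wz": -0.059, "dx": 1, "dy": -0.93, "dz": 0, "fingers": 1}, {"wx": 0, "wy": 0, "wz": -0.059, "dx": 1, "dy": -0.93, "dz": 0, "fingers": 1}]' --newtons 20

```text
clock: 1.3
eef_pos: [276.9, -375.2, 205.9]
eef_rot: [3.141, -0.0, 0.536]
wrist_force: [0.6, -0.2, -0.1]
finger_gap: 65.5
finger_force: 0.0
```

servo_tool --motion '[{"wx": 0, "wy": 0, "wz": 0, "dx": 0.4, "dy": -0.3, "dz": 0, "fingers": 1}, {"wx": 0, "wy": 0, "wz": 0, "dx": 0.8, "dy": -0.6, "dz": 0, "fingers": 1}, {"wx": 0, "wy": 0, "wz": 0, "dx": 1, "dy": -0.74, "dz": 0, "fingers": 1}]'

```text
clock: 1.6
eef_pos: [324.8, -261.4, 205.6]
eef_rot: [3.141, -0.0, 0.533]
wrist_force: [-0.2, -0.4, 0.2]
finger_gap: 41.4
finger_force: 0.0
```

servo_tool --motion '[{"wx": 0, "wy": 0, "wz": 0, "dx": 0.4, "dy": -0.3, "dz": 0, "fingers": 1}, {"wx": 0, "wy": 0, "wz": 0, "dx": 0.8, "dy": -0.6, "dz": 0, "fingers": 1}, {"wx": 0, "wy": 0, "wz": 0, "dx": 1, "dy": -0.74, "dz": 0, "fingers": 1}, {"wx": 0, "wy": 0, "wz": 0, "dx": 1, "dy": -0.74, "dz": 0, "fingers": 1}, {"wx": 0, "wy": 0, "wz": 0, "dx": 1, "dy": -0.74, "dz": 0, "fingers": 1}]'

```text
clock: 2.1
eef_pos: [372.9, -149.2, 205.5]
eef_rot: [3.141, 0.0, 0.534]
wrist_force: [-0.2, -0.3, 0.9]
finger_gap: 2.2
finger_force: 0.0
```

servo_tool --motion '[{"wx": 0, "wy": 0, "wz": 0, "dx": 0.4, "dy": -0.3, "dz": 0, "fingers": 1}, {"wx": 0, "wy": 0, "wz": 0, "dx": 0.8, "dy": -0.6, "dz": 0.2, "fingers": 1}, {"wx": 0, "wy": 0, "wz": 0, "dx": 1, "dy": -0.82, "dz": 0.5, "fingers": 1}, {"wx": 0, "wy": 0, "wz": 0, "dx": 1, "dy": -0.82, "dz": 0.75, "fingers": 1}, {"wx": 0, "wy": 0, "wz": 0, "dx": 1, "dy": -0.82, "dz": 0.75, "fingers": 1}]'

```text
clock: 2.6
eef_pos: [416.0, -27.8, 128.0]
eef_rot: [-3.138, 0.004, 0.533]
wrist_force: [0.1, -0.7, 0.6]
finger_gap: 0.6
finger_force: 0.0
```

```bash
python3 - <<'E'
from cell import *
import cv2
for n in ["scene"]:
    c=camera(n); cv2.imwrite(f"pics/{n}2.png",cv2.resize(c["image"][70:270,200:460,::-1],None,fx=3,fy=3,interpolation=2))
E
```

```text
(no output)
```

View pics/scene2.png

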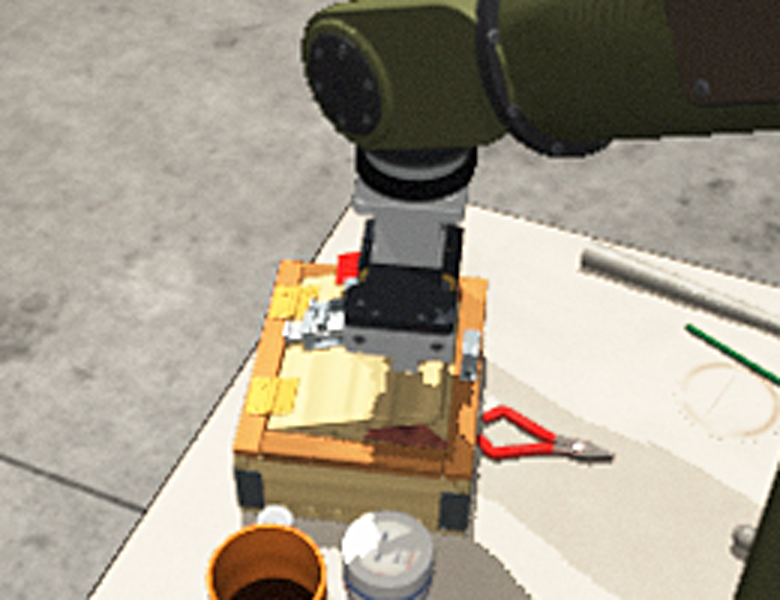

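The closed fingers are above the bare lid left of the bolt. Now I'll push down.

servo_tool --motion '[{"wx": 0, "wy": 0, "wz": 0, "dx": 0.13, "dy": 0.0, "dz": 0.08, "fingers": 1}, {"wx": 0, "wy": 0, "wz": 0, "dx": 0.13, "dy": 0, "dz": 0.14, "fingers": 1}, {"wx": 0, "wy": 0, "wz": 0, "dx": 0.13, "dy": 0, "dz": 0.2, "fingers": 1}, {"wx": 0, "wy": 0, "wz": 0, "dx": 0.13, "dy": 0, "dz": 0.25, "fingers": 1}, {"wx": 0, "wy": 0, "wz": 0, "dx": 0.13, "dy": 0, "dz": 0.3, "fingers": 1}, {"wx": 0, "wy": 0, "wz": 0, "dx": 0.13, "dy": 0, "dz": 0.35, "fingers": 1}, {"wx": 0, "wy": 0, "wz": 0, "dx": 0.13, "dy": 0, "dz": 0.38, "fingers": 1}, {"wx": 0, "wy": 0, "wz": 0, "dx": 0.13, "dy": 0, "dz": 0.41, "fingers": 1}]'

```text
clock: 3.45
eef_pos: [428.4, -20.9, 89.2]
eef_rot: [-3.142, 0.0, 0.533]
wrist_force: [-1.6, -1.1, 2.0]
finger_gap: 0.7
finger_force: 1.0
```

servo_tool --motion '[{"wx": 0, "wy": 0, "wz": 0, "dx": 0, "dy": 0, "dz": 0.02, "fingers": 1}, {"wx": 0, "wy": 0, "wz": 0, "dx": 0, "dy": 0, "dz": 0.03, "fingers": 1}, {"wx": 0, "wy": 0, "wz": 0, "dx": 0, "dy": 0, "dz": 0.03, "fingers": 1}]'

```text
clock: 3.75
eef_pos: [428.4, -20.7, 86.3]
eef_rot: [-3.141, 0.0, 0.533]
wrist_force: [-0.4, 0.0, -0.2]
finger_gap: 0.6
finger_force: 0.0
```

servo_tool --motion '[{"wx": 0, "wy": 0, "wz": 0, "dx": 0, "dy": 0, "dz": 0.01, "fingers": 1}, {"wx": 0, "wy": 0, "wz": 0, "dx": 0, "dy": 0, "dz": 0.02, "fingers": 1}, {"wx": 0, "wy": 0, "wz": 0, "dx": 0, "dy": 0, "dz": 0.03, "fingers": 1}, {"wx": 0, "wy": 0, "wz": 0, "dx": 0, "dy": 0, "dz": 0.03, "fingers": 1}]'

```text
clock: 4.15
eef_pos: [428.6, -20.7, 84.1]
eef_rot: [3.142, -0.0, 0.533]
wrist_force: [-5.7, 1.0, 13.0]
finger_gap: 0.6
finger_force: 6.6
```

servo_tool --motion '[{"wx": 0, "wy": 0, "wz": 0, "dx": 0, "dy": 0, "dz": 0.01, "fingers": 1}, {"wx": 0, "wy": 0, "wz": 0, "dx": 0, "dy": 0, "dz": 0.01, "fingers": 1}]'

```text
clock: 4.35
eef_pos: [428.7, -20.7, 83.9]
eef_rot: [3.141, -0.001, 0.533]
wrist_force: [-11.3, 2.1, 28.3]
finger_gap: 0.6
finger_force: 13.9
```

servo_tool --motion '[{"wx": 0, "wy": 0, "wz": 0, "dx": 0, "dy": 0, "dz": -0.1, "fingers": 1}, {"wx": 0, "wy": 0, "wz": 0, "dx": 0, "dy": 0, "dz": -0.5, "fingers": 0.2}, {"wx": 0, "wy": 0, "wz": 0, "dx": -0.1, "dy": -0.4, "dz": -0.8, "fingers": 0.2}, {"wx": 0, "wy": 0, "wz": 0, "dx": -0.5, "dy": -0.6, "dz": -0.9, "fingers": 0.2}, {"wx": 0, "wy": 0, "wz": 0, "dx": -0.9, "dy": -0.6, "dz": -0.9, "fingers": 0.2}, {"wx": 0, "wy": 0, "wz": 0, "dx": -1, "dy": -0.6, "dz": -0.9, "fingers": 0.2}]'

```text
clock: 4.95
eef_pos: [309.9, -20.4, 172.7]
eef_rot: [3.141, -0.001, 0.533]
wrist_force: [-0.4, -0.3, 0.8]
finger_gap: 35.8
finger_force: 0.0
```

```bash
python3 - <<'E'
from cell import *
import cv2,pickle
P={}
for n in ["scene","top","wrist"]:
    c=camera(n); P[n]=c
    im=c["image"][:,:,::-1]
    if n=="top": im=cv2.resize(im[100:270,250:430],None,fx=3.5,fy=3.5,interpolation=2)
    if n=="scene": im=cv2.resize(im[130:240,260:380],None,fx=5,fy=5,interpolation=2)
    cv2.imwrite(f"pics/{n}3.png",im)
pickle.dump(P,open("p3.pkl","wb")); s=read_state(); print(s["eef_pos"],s["eef_rot"])
E
```

```text
[312.47570316 -20.11037858 172.8162134 ] [ 3.14080773e+00 -1.11176110e-03  5.31473649e-01]
```

View pics/top3.png

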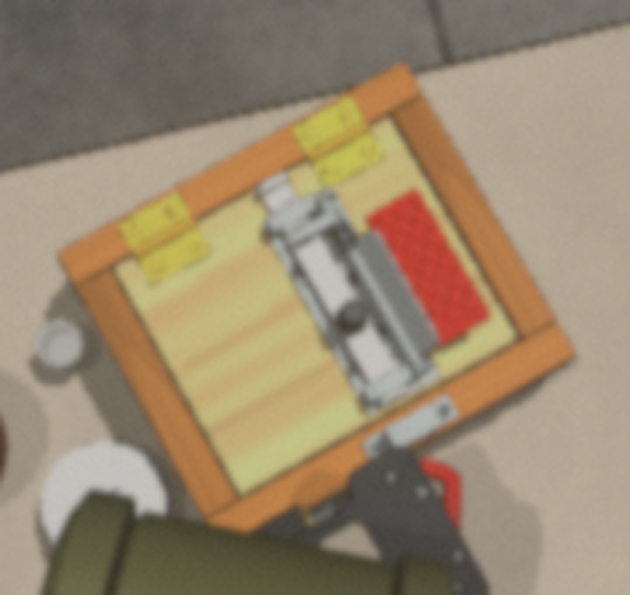

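View pics/scene3.png

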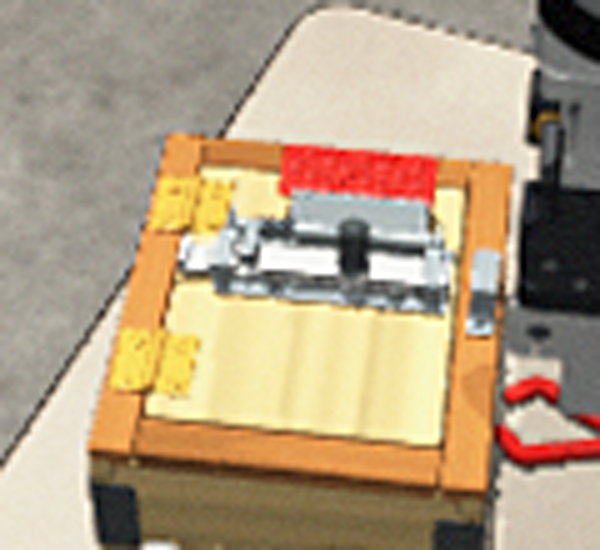

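View pics/wrist3.png

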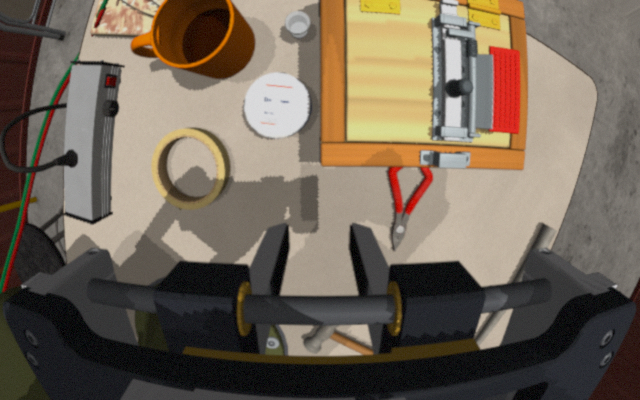

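The pictures show the lid shut and flush. The knob is at (350,313) in the top crop, (353,228) in the scene crop and (459,88) in the wrist view. I'll refine the pose from all three cameras.

```bash
cat > fit.py <<'E'
import pickle,numpy as np
from scipy.optimize import least_squares
from h import *
P=pickle.load(open("p3.pkl","rb"))
def wproj(c,X):
    Y=np.asarray(X,float)@c["R"].T+c["t"]; r=np.hypot(Y[:,0],Y[:,1]); th=np.arctan2(r,Y[:,2])
    return np.c_[c["fx"]*th*Y[:,0]/r+c["cx"],c["fy"]*th*Y[:,1]/r+c["cy"]]
C=dict(hl=(90,105,84),hr=(90,-105,84),fl=(-90,105,84),fr=(-90,-105,84),knob=(-17.5,-10,125),plate=(-14.5,-55,114),keep=(-80,-10,103),ifl=(-68,83,84),ihr=(69,-83,84),ifr=(-68,-83,84))
O={"top":dict(hl=(60,255),hr=(405,63),fr=(577,355),knob=(350,313),plate=(428,268),ifl=(240,497),ihr=(388,115),ifr=(520,335)),
"scene":dict(hl=(90,450),hr=(168,135),fl=(490,490),fr=(512,165),knob=(353,225),plate=(360,173),ifl=(440,445)),
"wrist":dict(knob=(459,88),fl=(322,166),fr=(524,168),plate=(504,90))}
f={"top":lambda u:np.array(u)/3.5+[250,100]-.3,"scene":lambda u:np.array(u)/5+[260,130]-.3,"wrist":lambda u:np.array(u,float)}
def res(v,full=False):
    o={}
    for i,n in enumerate(O):
        W=[world(C[k],*v[:3]) for k in O[n]]
        o[n]=(wproj if n=="wrist" else proj)(P[n],W)-np.array([f[n](u) for u in O[n].values()])+v[3+2*i:5+2*i]
    return o if full else np.r_[np.concatenate([a.ravel() for a in o.values()]),v[3:]/.7]
s=least_squares(res,[467,-51,.533]+[0]*6,loss="soft_l1")
print(s.x.round(3))
for n,a in res(s.x,True).items(): print(n,dict(zip(O[n],a.round(1).tolist())))
x,y,w=s.x[:3]
for p in [(8,-34,125),(-17.5,-10,125),(-14.5,-55,114)]: print(p,world(p,x,y,w).round(1))
c=P["wrist"]; e=np.array([312.5,-20.1,172.8]); R=np.array([[np.cos(.5315),np.sin(.5315),0],[np.sin(.5315),-np.cos(.5315),0],[0,0,-1]]).T
# tool frame columns: x,y,z
R=np.array([[np.cos(.5315),np.sin(.5315),0],[np.sin(.5315),-np.cos(.5315),0],[0,0,-1]])
for q in [(0,0,0),(8,18,0),(8,30,0),(-8,18,0),(8,-18,0),(8,-30,0)]: print(q,wproj(c,[e+R@np.array(q,float)]).round())
E
python3 fit.py
```

```text
[ 4.6808e+02 -4.9711e+01  5.3900e-01  8.2000e-01  6.8000e-01 -1.8900e-01
 -1.9200e-01 -3.3100e-01 -4.0400e-01]
top {'hl': [-1.9, -0.3], 'hr': [-0.6, -1.0], 'fr': [0.3, -0.1], 'knob': [0.8, -0.1], 'plate': [-0.5, -0.4], 'ifl': [0.1, 0.4], 'ihr': [-0.3, -0.4], 'ifr': [-0.0, 1.1]}
scene {'hl': [-0.6, 0.0], 'hr': [-0.1, -0.5], 'fl': [-0.1, 0.3], 'fr': [0.4, -0.4], 'knob': [0.5, 0.1], 'plate': [-0.3, 0.4], 'ifl': [0.7, 0.4]}
wrist {'knob': [7.9, -1.5], 'fl': [-2.7, 2.1], 'fr': [-0.3, 2.7], 'plate': [1.5, -0.3]}
(8, -34, 125) [492.4 -74.8 125. ]
(-17.5, -10, 125) [458.2 -67.3 125. ]
(-14.5, -55, 114) [ 483.9 -104.4  114. ]
(0, 0, 0) [[320. 238.]]
(8, 18, 0) [[349. 226.]]
(8, 30, 0) [[369. 225.]]
(-8, 18, 0) [[349. 249.]]
(8, -18, 0) [[291. 226.]]
(8, -30, 0) [[271. 225.]]
```

```bash
cat >> fit.py <<'E'
import cv2
im=P["wrist"]["image"][:,:,::-1]
k=6;r0,c0=20,420
im=cv2.resize(im[r0:r0+90,c0:c0+120],None,fx=k,fy=k,interpolation=2)
for p in [(-17.5,-10,125),(-17.5,-10,102),(-14.5,-55,114),(-17.5,-10,98),(23.5,-40,114),(-52.5,-40,114),(-52.5,-70,114),(-80,-10,103)]:
    u=(wproj(c,[world(p,x,y,w)])[0]+.3-[c0,r0])*k; cv2.drawMarker(im,tuple(int(t) for t in u),(0,255,0),0,14,2)
cv2.imwrite("pics/w3c.png",im)
E
python3 fit.py >/dev/null
```

```text
(no output)
```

View pics/w3c.png

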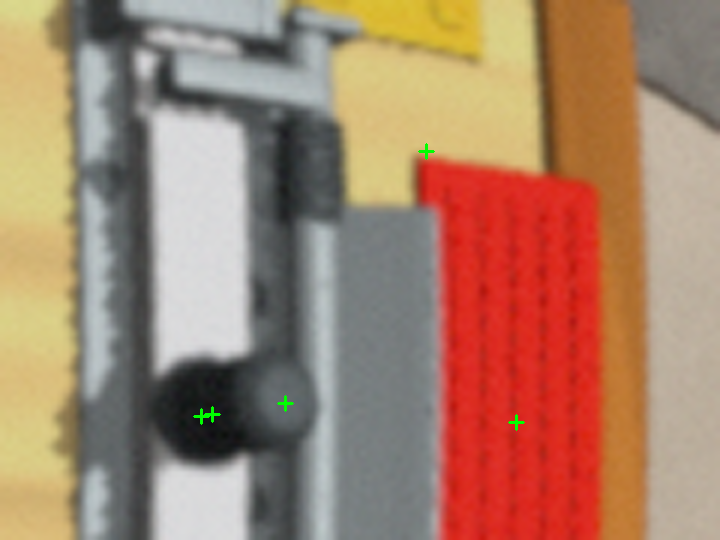

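The predicted knob top and plate marks match the wrist crop well (knob top at (285,403)). Now I'll move above the plate and behind the knob.

servo_tool --motion '[{"wx": 0, "wy": 0, "wz": -0.003, "dx": 0.3, "dy": 0.33, "dz": 0, "fingers": 0.2}, {"wx": 0, "wy": 0, "wz": -0.003, "dx": 0.64, "dy": 0.69, "dz": 0, "fingers": 0.2}, {"wx": 0, "wy": 0, "wz": -0.003, "dx": 0.95, "dy": 1, "dz": 0, "fingers": 0.2}, {"wx": 0, "wy": 0, "wz": -0.003, "dx": 1, "dy": 1, "dz": 0, "fingers": 0.2}, {"wx": 0, "wy": 0, "wz": -0.003, "dx": 1, "dy": 1, "dz": 0, "fingers": 0.2}]'

```text
clock: 5.6
eef_pos: [449.6, -54.8, 171.1]
eef_rot: [-3.14, 0.002, 0.539]
wrist_force: [-0.3, 0.7, -0.1]
finger_gap: 37.9
finger_force: 0.0
```

servo_tool --motion '[{"wx": 0, "wy": 0, "wz": 0, "dx": 0.27, "dy": 0.38, "dz": 0.15, "fingers": 0.2}, {"wx": 0, "wy": 0, "wz": 0, "dx": 0.27, "dy": 0.38, "dz": 0.35, "fingers": 0.2}, {"wx": 0, "wy": 0, "wz": 0, "dx": 0.27, "dy": 0.38, "dz": 0.4, "fingers": 0.2}, {"wx": 0, "wy": 0, "wz": 0, "dx": 0.27, "dy": 0.38, "dz": 0.4, "fingers": 0.2}, {"wx": 0, "wy": 0, "wz": 0, "dx": 0.27, "dy": 0.38, "dz": 0.4, "fingers": 0.2}]'

```text
clock: 6.1
eef_pos: [491.3, -73.7, 133.6]
eef_rot: [3.141, -0.001, 0.539]
wrist_force: [-0.3, -0.9, -0.5]
finger_gap: 37.3
finger_force: 0.0
```

```bash
python3 - <<'E'
from cell import *
import numpy as np
s=read_state(); e=s["eef_pos"]; x,y,w=468.1,-49.7,.539; d=np.array(e)-[x,y,0]
print(e,s["eef_rot"],"chest",np.cos(w)*d[0]+np.sin(w)*d[1],-np.sin(w)*d[0]+np.cos(w)*d[1],s["finger_gap"],s["clock"])
E
```

```text
[491.33254094 -73.69006964 133.59620061] [ 3.14069619e+00 -1.00831570e-03  5.39214193e-01] chest 7.625111189130752 -32.51356762104288 37.26187979634903 6.1
```

servo_tool --motion '[{"wx": 0, "wy": 0, "wz": 0, "dx": 0, "dy": 0.015, "dz": 0.08, "fingers": 0.2}, {"wx": 0, "wy": 0, "wz": 0, "dx": 0, "dy": 0.015, "dz": 0.15, "fingers": 0.2}, {"wx": 0, "wy": 0, "wz": 0, "dx": 0, "dy": 0.015, "dz": 0.19, "fingers": 0.2}, {"wx": 0, "wy": 0, "wz": 0, "dx": 0, "dy": 0.015, "dz": 0.22, "fingers": 0.2}, {"wx": 0, "wy": 0, "wz": 0, "dx": 0, "dy": 0.015, "dz": 0.25, "fingers": 0.2}, {"wx": 0, "wy": 0, "wz": 0, "dx": 0, "dy": 0.015, "dz": 0.27, "fingers": 0.2}, {"wx": 0, "wy": 0, "wz": 0, "dx": 0, "dy": 0.015, "dz": 0.28, "fingers": 0.2}, {"wx": 0, "wy": 0, "wz": 0, "dx": 0, "dy": 0.015, "dz": 0.28, "fingers": 0.2}]'

```text
clock: 6.9
eef_pos: [493.3, -76.4, 105.4]
eef_rot: [3.138, -0.002, 0.539]
wrist_force: [1.5, -7.1, 7.2]
finger_gap: 38.0
finger_force: 4.4
```

servo_tool --motion '[{"wx": 0, "wy": 0, "wz": 0, "dx": 0, "dy": 0, "dz": 0.01, "fingers": 0.2}, {"wx": 0, "wy": 0, "wz": 0, "dx": 0, "dy": 0, "dz": 0.015, "fingers": 0.2}, {"wx": 0, "wy": 0, "wz": 0, "dx": 0, "dy": 0, "dz": 0.015, "fingers": 0.2}]'

```text
clock: 7.2
eef_pos: [493.5, -76.5, 104.5]
eef_rot: [3.138, -0.002, 0.539]
wrist_force: [-0.4, -6.7, 12.4]
finger_gap: 37.5
finger_force: 6.8
```

Catch is down at its stop (12 N). Now I'll push the knob.

servo_tool --motion '[{"wx": 0, "wy": 0, "wz": 0, "dx": -0.04, "dy": 0, "dz": 0, "fingers": 0.2}, {"wx": 0, "wy": 0, "wz": 0, "dx": -0.08, "dy": 0, "dz": 0, "fingers": 0.2}, {"wx": 0, "wy": 0, "wz": 0, "dx": -0.11, "dy": 0, "dz": 0, "fingers": 0.2}, {"wx": 0, "wy": 0, "wz": 0, "dx": -0.14, "dy": 0, "dz": 0, "fingers": 0.2}, {"wx": 0, "wy": 0, "wz": 0, "dx": -0.17, "dy": 0, "dz": 0, "fingers": 0.2}, {"wx": 0, "wy": 0, "wz": 0, "dx": -0.2, "dy": 0, "dz": 0, "fingers": 0.2}]'

```text
clock: 7.8
eef_pos: [477.5, -85.6, 104.8]
eef_rot: [3.137, -0.006, 0.539]
wrist_force: [10.0, 5.3, 10.7]
finger_gap: 37.7
finger_force: 6.2
```

servo_tool --motion '[{"wx": 0, "wy": 0, "wz": 0, "dx": -0.03, "dy": 0, "dz": 0, "fingers": 0.2}, {"wx": 0, "wy": 0, "wz": 0, "dx": -0.06, "dy": 0, "dz": 0, "fingers": 0.2}, {"wx": 0, "wy": 0, "wz": 0, "dx": -0.09, "dy": 0, "dz": 0, "fingers": 0.2}, {"wx": 0, "wy": 0, "wz": 0, "dx": -0.11, "dy": 0, "dz": 0, "fingers": 0.2}, {"wx": 0, "wy": 0, "wz": 0, "dx": -0.13, "dy": 0, "dz": 0, "fingers": 0.2}, {"wx": 0, "wy": 0, "wz": 0, "dx": -0.13, "dy": 0, "dz": 0, "fingers": 0.2}]'

```text
clock: 8.4
eef_pos: [466.0, -92.4, 104.7]
eef_rot: [3.138, -0.005, 0.539]
wrist_force: [6.0, 2.5, 11.7]
finger_gap: 37.9
finger_force: 6.5
```

servo_tool --motion '[{"wx": 0, "wy": 0, "wz": 0, "dx": -0.01, "dy": 0, "dz": 0, "fingers": 0.2}, {"wx": 0, "wy": 0, "wz": 0, "dx": -0.02, "dy": 0, "dz": 0, "fingers": 0.2}, {"wx": 0, "wy": 0, "wz": 0, "dx": -0.03, "dy": 0, "dz": 0, "fingers": 0.2}, {"wx": 0, "wy": 0, "wz": 0, "dx": -0.03, "dy": 0, "dz": 0, "fingers": 0.2}]'

```text
clock: 8.8
eef_pos: [464.5, -93.4, 104.8]
eef_rot: [3.137, -0.008, 0.538]
wrist_force: [14.1, 8.5, 8.2]
finger_gap: 37.5
finger_force: 10.4
```

servo_tool --motion '[{"wx": 0, "wy": 0, "wz": 0, "dx": -0.01, "dy": 0, "dz": 0, "fingers": 0.2}, {"wx": 0, "wy": 0, "wz": 0, "dx": -0.015, "dy": 0, "dz": 0, "fingers": 0.2}, {"wx": 0, "wy": 0, "wz": 0, "dx": -0.015, "dy": 0, "dz": 0, "fingers": 0.2}]'

```text
clock: 9.1
eef_pos: [464.2, -93.6, 104.9]
eef_rot: [3.137, -0.01, 0.538]
wrist_force: [23.1, 13.7, 3.6]
finger_gap: 37.8
finger_force: 14.5
```

Firm stop met (27 N). I'll ease off the knob, then lift.

servo_tool --motion '[{"wx": 0, "wy": 0, "wz": 0, "dx": 0.02, "dy": 0, "dz": 0, "fingers": 0.2}, {"wx": 0, "wy": 0, "wz": 0, "dx": 0.045, "dy": 0, "dz": 0, "fingers": 0.2}, {"wx": 0, "wy": 0, "wz": 0, "dx": 0.045, "dy": 0, "dz": -0.04, "fingers": 0.2}, {"wx": 0, "wy": 0, "wz": 0, "dx": 0.045, "dy": 0, "dz": -0.1, "fingers": 0.2}, {"wx": 0, "wy": 0, "wz": 0, "dx": 0.045, "dy": 0, "dz": -0.3, "fingers": 0.2}, {"wx": 0, "wy": 0, "wz": 0, "dx": 0.045, "dy": 0, "dz": -0.6, "fingers": 0.2}, {"wx": 0, "wy": 0, "wz": 0, "dx": -0.4, "dy": 0, "dz": -0.7, "fingers": 0.2}, {"wx": 0, "wy": 0, "wz": 0, "dx": -0.8, "dy": 0, "dz": -0.7, "fingers": 0.2}, {"wx": 0, "wy": 0, "wz": 0, "dx": -1, "dy": 0, "dz": -0.7, "fingers": 0.2}]'

```text
clock: 10.0
eef_pos: [372.2, -146.6, 173.1]
eef_rot: [3.141, 0.0, 0.538]
wrist_force: [-0.6, -0.7, 0.3]
finger_gap: 37.9
finger_force: 0.0
```

servo_tool --motion '[{"wx": 0, "wy": 0, "wz": 0, "dx": -0.4, "dy": 0, "dz": -0.1, "fingers": 0.2}, {"wx": 0, "wy": 0, "wz": 0, "dx": -0.5, "dy": 0, "dz": -0.1, "fingers": 0.2}, {"wx": 0, "wy": 0, "wz": 0, "dx": -0.5, "dy": 0, "dz": -0.1, "fingers": 0.2}]'

```text
clock: 10.3
eef_pos: [330.8, -172.0, 183.1]
eef_rot: [3.141, -0.0, 0.537]
wrist_force: [0.5, -0.1, 0.2]
finger_gap: 37.5
finger_force: 0.0
```

```bash
python3 - <<'E'
from cell import *
import cv2,numpy as np
a=camera("scene")["image"][130:240,260:380,::-1]; b=camera("top")["image"][120:230,290:410,::-1]
im=np.hstack([cv2.resize(q,(400,366),interpolation=2) for q in (a,b)])
cv2.imwrite("pics/fin.png",im); print(read_state()["eef_pos"])
E
```

```text
[ 331.76323338 -171.34515871  182.82186663]
```

View pics/fin.png

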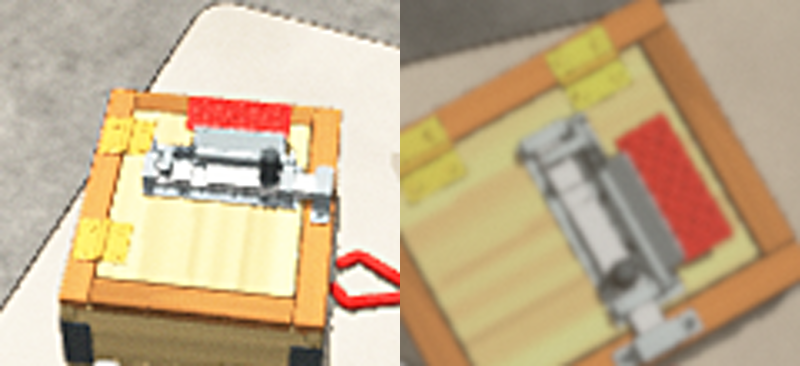

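The picture shows the bolt tip under the keeper. The red plate spans rows 97–130, the same as at rest before, so the catch is back up. Handing in.

```bash
python3 -c "
from cell import *
print(sign_off())"
```

```text
the job is handed in; nothing more can be done
None
```

The chest is bolted and the job is handed in: lid pushed shut, catch held down while the bolt went fully home under the keeper, and the catch back up at its rest height in the last picture, at about 10 s on the clock.

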